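# Set the slab roller to its third click

### The job

Set the tabletop slab roller for 12 mm tiles: with a fingertip or the outside of the fingers, push its thickness lever all the way back to its home stop on the left, then push it to the right through three clicks, counting from home, and leave it sitting in the third notch. Come up to that notch from home without running past it, because overrunning lets slack into the roller. Only push the lever, never grip or force it, and leave the tiles, the rib and the pots where they are.

Things in the scene. Friction and masses are not known exactly. Their poses are not given: they have to be found in the camera images.
- slab_roller: Tabletop slab roller fixed to the bench: grey end plates 124 mm wide, 162 mm high, two steel rollers between, plywood feed boards to 165 mm left and right (tops 64 mm high). Origin: centre of its underside. x points from its lever side (facing the robot) to its back, y to its left as the robot sees it, z up. A fixed crank sticks out low in front (under 60 mm high, to x = -175 mm): not used.
- thickness_lever (a joint): Angle of the thickness lever, rad: 0 at the home stop, where it leans 0.454 to the left (+y of the roller); grows as it swings right (-y); upright at 0.454, right end stop 0.89. Notches at 0 (home), 0.175 (first click), 0.349 (second), 0.524 (third), 0.698, 0.873; tooth tips midway between. It starts in or near the first or second notch.
- lever_pivot (a point): The lever's pivot, 100 mm above the bench, 104 mm in front of the roller's origin; the lever swings left and right about the roller's x axis over a notched steel quadrant (82 mm radius). A sprung plunger holds it in each notch; about 7 N at the grip carries it over a tooth, then it snaps into the next notch and stays. Each click raises the upper roller 2 mm.
- lever_grip (a point): Middle of the lever's black cigar-shaped hand grip (25 mm thick, 48 mm long, so 24 mm up and down the lever from here), 132 mm from the pivot; 219 mm above the bench at home, 232 mm when upright, where the lever's top is at 257 mm. Free air left, right and above; its top rises 16 mm as it comes upright, so keep the hand above it.
- tile_a: Brown glazed test tile 55x46x12 mm lying loose on the left feed board. Origin: centre of its underside.
- tile_b: Black glazed test tile 62x40x12 mm lying loose on the right feed board. Origin: centre of its underside.
- wood_rib: Wooden kidney rib 40x100x8 mm lying loose on the right feed board. Origin: centre of its underside.
- white_cup: White handleless cup, 72 mm wide, 98 mm high, left of the roller. Origin: centre of its underside.
- stone_pot: Small stone-grey pot, 64 mm wide, 59 mm high, left of the roller. Origin: centre of its underside.
- tea_mug: Green and white mug, 101 mm high, right of the roller. Origin: centre of its underside.
- test_bowl: Pale green bowl, 96 mm wide, 46 mm high, right of the roller. Origin: centre of its underside.

How it is judged:
On the way, in this order (a step that is already met when the one before it is completed fails the run):
1. the lever is back in its home notch (value of joint thickness_lever below 0.06 rad), for 0.2 s.
2. the lever sits in the third notch (value of joint thickness_lever between 0.46359 and 0.58359 rad), for 0.2 s.
At the end, for the whole second after the job is handed in: The lever rests in the third notch from home (joint 0.524 rad, within 0.05), and the tiles, rib, cup, pot, mug and bowl are within 20 mm of where they stood (value of joint thickness_lever between 0.47359 and 0.57359 rad and velocity of joint thickness_lever between -0.05 and 0.05 rad/s and distance of each of tile_a, tile_b, wood_rib, white_cup, stone_pot, tea_mug, test_bowl from where it was at the start of the episode below 0.02 m); the robot touches nothing.
It fails at once if the lever runs past the third notch (beyond the tooth after it) (value of joint thickness_lever above 0.610855 rad).
It fails at once if the lever is gripped, or it or the machine forced with more than 35 N (contact force between the fingers and slab_roller above 35 N).
It fails at once if a tile, the rib or a vessel is lifted or shoved away (distance of any of tile_a, tile_b, wood_rib, white_cup, stone_pot, tea_mug, test_bowl from where it was at the start of the episode above 0.03 m).
It also fails if it takes over 69 s, if anything falls off the work surface, if the arm or the gripper's body presses on something with over 40 N, if the wrist force passes 120 N, or if a joint passes its speed limit or range.

### The arm

A 6-joint arm with a two-finger parallel gripper is mounted at the origin on the work surface; the furniture and walls round the work are solid. World frame = base frame: x ahead of the robot, y to its left, z up, the work surface at z = 0. Lengths are in m, angles in rad, forces in N, time in s.
With the tool pointing down it reaches from about 0.3 to 0.775 m from the base axis. Payload 14.6 kg.
Tool frame: the origin (TCP) lies midway between the tips of the shut fingers; the grasp point (between the pads) lies 19 mm behind it (ctrl.pinch_z is the distance from the TCP to the grasp point, in m); z points along the fingers, y is the line along which they close (so a half turn about z gives the same grasp; the last joint's range is limited). The gripper opens to 94 mm and grips with 3 to 60 N. Pads are 16 mm wide; open, the fingers measure 119 mm over their backs; the gripper's body (75 mm by 177 mm) begins 78 mm behind the grasp point.
Start: joints at [-1.26, 0.3, 1.521, -0, 1.321, -0.067], TCP at [0.203, -0.511, 0.205] pointing down, gripper open.
Joint ranges: [-3.03, 3.03], [-0.79, 2.21], [0.23, 2.52], [-1.04, 4.18], [0, 3.07], [-2.55, 2.55]. Speed limits (rad/s): [2.22, 2.22, 2.57, 3.14, 3.14, 3.14].

### API

Orientations are given as [roll, pitch, yaw] about the fixed x, y, z axes, in that order (R = Rz(yaw) Ry(pitch) Rx(roll)).
In Python, from station import ctrl gives the robot as it stands.
- The arm moves only by the tool jog_arm, never from a script. Its argument "motion" is a list of rows, each a list of 7 numbers: the shift along the tool's x, y, z in m, then the turn, a rotation vector about the tool's x, y, z in rad, then the opening, from -1 (shut) to 1 (fully open). In form: [[tx, ty, tz, rx, ry, rz, gripper], ...]. A call has 1 to 5 rows; each row shifts and turns the commanded pose from where the row before left it, along the tool's axes as they then stand; what a row does not reach is not made up. A row lasts 1/10 s, in which the tool goes at most 50 mm and 8.59 degrees, less where a joint would pass 70% of its speed; a pose out of reach is approached as far as the arm can. A call is refused whole if a number of a shift passes 0.05 or a number of a turn 0.15, either way. A call with a gripper value outside its range is refused whole. The fingers move at their own pace and stop on an object; "squeeze" is the grip in N (left out, the last holds). Time passes only in rows, so rows that do not move let the fingers close. It gives the time, the measured TCP pose, the force, the opening and the grip force at its end, in the units of the state.
- ctrl.get_obs(): the state, without advancing time (a new reading comes with each control period).
- ctrl.camera(name): name is "scene" or "top" or "wrist"; returns the picture (480x640x3 uint8, red, green, blue); there is no depth.
- ctrl.camera_model(name): a dict with "intrinsics" (3x3 intrinsics, pixels), "rvec" (rotation vector, rad) and "tvec" (3), from world to camera coordinates, as OpenCV has them. Camera axes: x right, y down, z forward; pixel columns grow to the right and rows downward; lengths in m; the calibration is good to about 2 mm. A picture is of the moment at which its call begins: read the wrist's pose just before it. camera_model takes no time and is no camera call; for the wrist camera it gives the pose at the moment of the call.
- ctrl.hand_in(): hands the job in; it is judged then, once.
The state is a dict: "time_s": time; "qpos": joint angles; "joint_vel": joint speeds; "tau": joint torques, N m; "ee_pos": TCP position; "eef_rot": TCP orientation; "force": force on the tool from outside, world axes, zero at the start; "moment": the same for the moment, N m; "grip_width": finger opening in m; "grip_force": force on a finger pad.
Only numpy, scipy, OpenCV 4.12 (cv2) and the standard library are available. Lean on these libraries where they do the work, as an engineer would, in place of code of your own. Each camera call takes 0.05 s, during which the arm holds its last target. There are 200 camera calls.

## Working session

There is one attempt and no reset: what is moved stays moved. The work goes in short steps, Python scripts to look and compute and a tool call to move; the robot and the scene stay as the last step left them, time stands still between calls to the robot, and variables do not carry over. Pictures are saved under pics/ and viewed, at most 10 in all, crops included, and the job is handed in when it is done.

Besides the shell and the picture viewer there is one more tool, called after ">>>" as name(argument=value, ...) on one line, values as JSON. jog_arm: Moves the arm, as the interface text tells. Its arguments: {"type":"object","properties":{"motion":{"type":"array"},"squeeze":{"type":"number"}},"required":["motion"]}

```bash
mkdir -p pics; python3 - <<'E'
from station import ctrl
import cv2,numpy as np
o=ctrl.get_obs();print(o['time_s'],o['ee_pos'],o['eef_rot'],o['grip_width'])
for n in("scene","top"):
    im=ctrl.camera(n);cv2.imwrite(f"pics/{n}0.png",im[:,:,::-1])
    m=ctrl.camera_model(n);print(n,m)
E
```

```text
0.0 [ 0.20279523 -0.51096891  0.20489974] [-3.14046561e+00 -6.45845580e-05  3.77786545e-01] 0.09406179450216767
scene {'intrinsics': array([[572.81173459,   0.        , 324.10824279],
       [  0.        , 572.81173459, 240.0860653 ],
       [  0.        ,   0.        ,   1.        ]]), 'rvec': array([ 0.71089634, -2.48567774,  1.24521959]), 'tvec': array([0.44017483, 0.31273753, 1.51152665])}
top {'intrinsics': array([[608.87939585,   0.        , 324.92886749],
       [  0.        , 608.87939585, 237.73508675],
       [  0.        ,   0.        ,   1.        ]]), 'rvec': array([ 2.13195082, -2.15602825,  0.15642305]), 'tvec': array([-0.03451674,  0.57952153,  1.65233443])}
```

View pics/scene0.png

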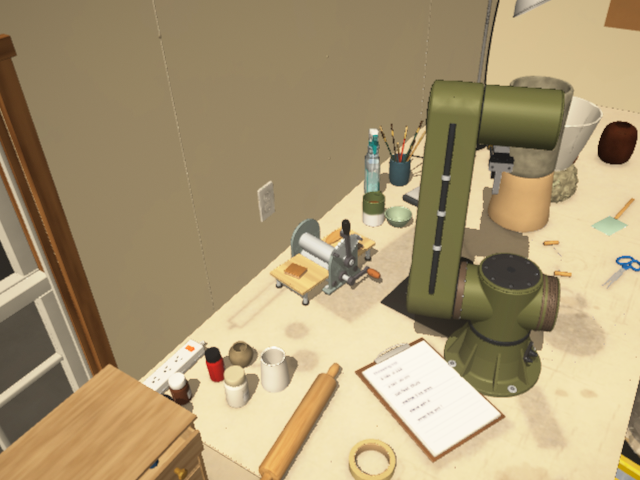

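View pics/top0.png

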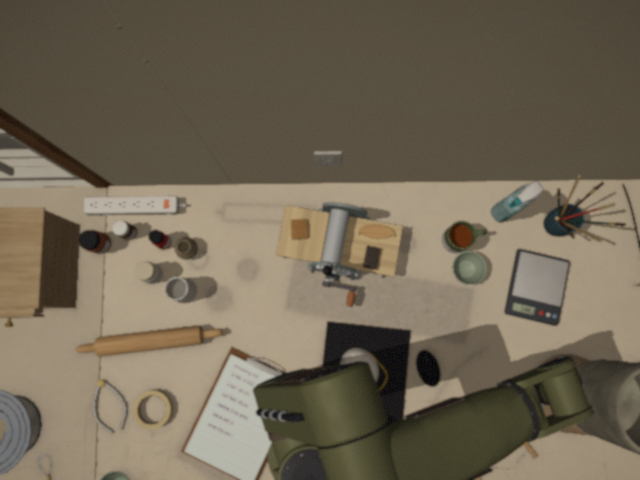

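The scene view shows the roller at about (325,255), with the lever grip at about (346,238). The top view shows the roller at about (340,240), with the lever near (330,265). I'll enlarge both crops.

```bash
python3 - <<'E'
import cv2,numpy as np
a=cv2.imread("pics/scene0.png")[200:310,260:390];b=cv2.imread("pics/top0.png")[195:315,265:415]
a=cv2.resize(a,None,fx=5,fy=5,interpolation=2)[:, :390*5];b=cv2.resize(b,None,fx=5,fy=5,interpolation=2)
cv2.imwrite("pics/c1.png",a);cv2.imwrite("pics/c2.png",b)
E
```

```text
(no output)
```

View pics/c1.png

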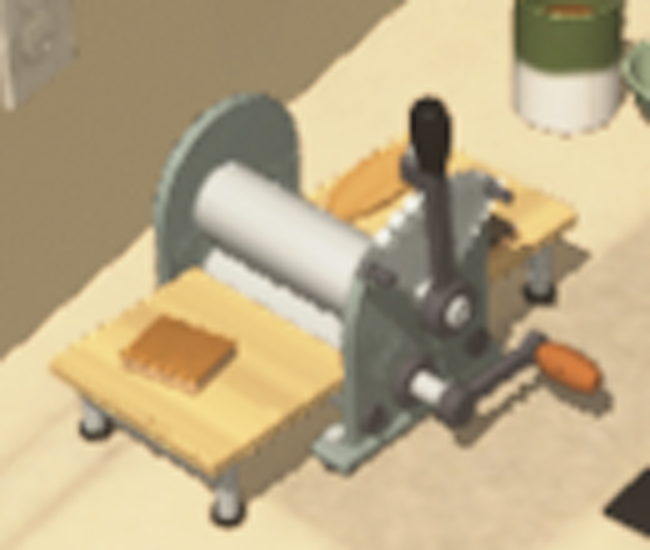

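View pics/c2.png

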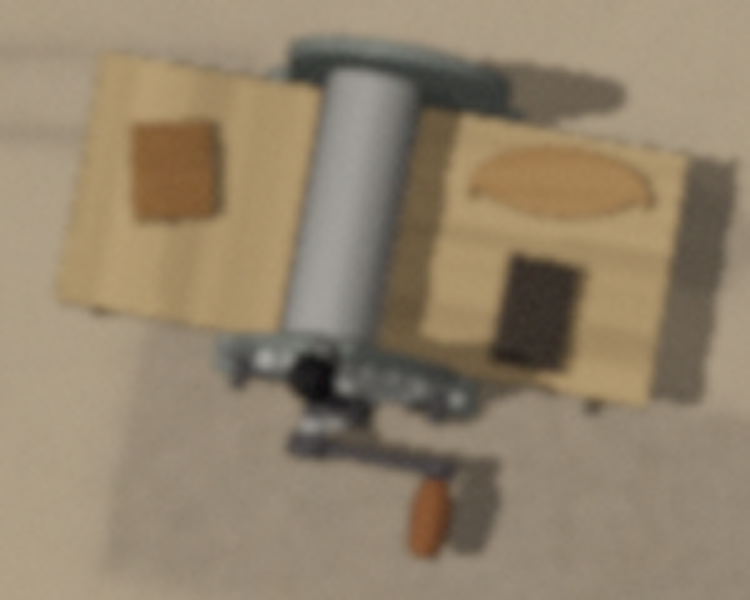

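The crops show the board corners in the top view at crop pixels (104,53), (58,300), (687,152) and (650,405). The black grip is at (430,137) in the scene crop and (315,378) in the top crop.

```bash
cat > h.py <<'E'
from station import ctrl
import cv2,numpy as np
def ray(n,p,m=None):
    m=m or ctrl.camera_model(n);R=cv2.Rodrigues(np.array(m['rvec']))[0];c=-R.T@m['tvec']
    d=R.T@np.linalg.inv(m['intrinsics'])@[p[0],p[1],1];return c,d/np.linalg.norm(d)
def plane(n,p,z):
    c,d=ray(n,p);return c+d*(z-c[2])/d[2]
def tri(r):
    A=sum(np.eye(3)-np.outer(d,d) for c,d in r);b=sum((np.eye(3)-np.outer(d,d))@c for c,d in r)
    x=np.linalg.solve(A,b);return x,[np.linalg.norm(np.cross(x-c,d)) for c,d in r]
E
python3 - <<'E'
from h import *
T=lambda u,v:(u/5+265-.4,v/5+195-.4); S=lambda u,v:(u/5+260-.4,v/5+200-.4)
P=[plane("top",T(*p),.064) for p in((104,53),(58,300),(687,152),(650,405))]
fl,nl,fr,nr=P; print(np.round(P,4)); o=(fl+nl+fr+nr)/4
yv=(fl-fr+nl-nr);yaw=np.arctan2(-yv[0],yv[1]);print("O",o,"yaw",yaw,"len",np.linalg.norm(fl-fr),np.linalg.norm(nl-nr),np.linalg.norm(fl-nl))
xh=np.array([np.cos(yaw),np.sin(yaw),0]);yh=np.array([-xh[1],xh[0],0])
piv=o-.104*xh;piv[2]=.1;print("pivot",piv)
S0=cv2.imread("pics/scene0.png");T0=cv2.imread("pics/top0.png")
def blob(im,x0,x1,y0,y1,t):
    m=(im[y0:y1,x0:x1].max(2)<t).astype(np.uint8);n,l,s,c=cv2.connectedComponentsWithStats(m);k=1+s[1:,4].argmax();print(s[k]);return c[k]+[x0,y0]
gs=blob(S0,338,354,215,237,45);gt=blob(T0,320,335,262,278,45);print(gs,gt)
g,e=tri([ray("scene",gs),ray("top",gt)]);r=g-piv;print("grip",g,e,"rel",r@xh,r@yh,r[2],"lean",np.arctan2(r@yh,r[2]),"len",np.hypot(r@yh,r[2]))
ps=S(458,310);print("pivot seen",plane("scene",ps,.1))
for t in(0,.175,.349,.524):
  a=.454-t;q=piv+.132*(np.sin(a)*yh+[0,0,np.cos(a)]);print(t,q)
E
```

```text
[[ 0.6683  0.0675  0.064 ]
 [ 0.5308  0.0929  0.064 ]
 [ 0.609  -0.2539  0.064 ]
 [ 0.4696 -0.2296  0.064 ]]
O [ 0.56941858 -0.08076509  0.064     ] yaw -0.18512982127605823 len 0.32676739201385474 0.32821751896359214 0.13987277101565485
pivot [ 0.46719569 -0.06162138  0.1       ]Traceback (most recent call last):
  File "<stdin>", line 11, in <module>
  File "<stdin>", line 10, in blob
ValueError: attempt to get argmax of an empty sequence
```

```bash
python3 - <<'E'
from h import *
T=lambda u,v:(u/5+265-.4,v/5+195-.4); S=lambda u,v:(u/5+260-.4,v/5+200-.4)
yaw=-.185;xh=np.array([np.cos(yaw),np.sin(yaw),0]);yh=np.array([-xh[1],xh[0],0])
piv=np.array([.4672,-.0616,.1])
g,e=tri([ray("scene",S(430,137)),ray("top",T(315,378))]);r=g-piv;print("grip",g,e,"rel",r@xh,r@yh,r[2],"lean",np.arctan2(r@yh,r[2]),"len",np.hypot(r@yh,r[2]))
print("pivot seen",plane("scene",S(458,310),.1))
for t in(0,.175,.349,.524):
  a=.454-t;print(t,piv+.132*(np.sin(a)*yh+[0,0,np.cos(a)]))
E
```

```text
grip [ 0.47229826 -0.04622663  0.22631823] [np.float64(0.0014133932357711999), np.float64(0.0014133932357712068)] rel 0.0021833813725011153 0.01604885361506695 0.1263182335207353 lean 0.12637389503386495 len 0.12733366335010102
pivot seen [ 0.4602596  -0.05574992  0.1       ]
0 [ 0.47784874 -0.0046974   0.21862841]
0.175 [ 0.47388684 -0.02586823  0.22689573]
0.349 [ 0.46974482 -0.04800152  0.23127302]
0.524 [ 0.46550172 -0.07067492  0.23167673]
```

The lever leans 0.126, so it sits in the second notch (0.349). I'll align the tool with the roller (yaw -0.185), shut the fingers and come in from the right.

>>> jog_arm(motion=[[0,0,-0.003,0,0,0.113,-1],[0,0,-0.003,0,0,0.113,-1],[0,0,-0.003,0,0,0.113,-1],[0,0,0,0,0,0.113,-1],[0,0,0,0,0,0.113,-1]], squeeze=5)

```text
time_s: 0.6
ee_pos: [0.2028, -0.5111, 0.2142]
eef_rot: [-3.141, 0.0, -0.192]
force: [0.7, 0.2, 0.3]
grip_width: 0.057
grip_force: 0.0
```

>>> jog_arm(motion=[[0.016,-0.037,0,0,0,0,-1],[0.016,-0.037,0,0,0,0,-1],[0.016,-0.037,0,0,0,0,-1],[0.016,-0.037,0,0,0,0,-1],[0.016,-0.037,0,0,0,0,-1]])

```text
time_s: 1.1
ee_pos: [0.3164, -0.3428, 0.2143]
eef_rot: [-3.141, 0.0, -0.187]
force: [0.7, 0.3, -0.6]
grip_width: 0.0178
grip_force: 0.0
```

>>> jog_arm(motion=[[0.016,-0.037,0,0,0,0,-1],[0.016,-0.037,0,0,0,0,-1],[0.016,-0.037,0,0,0,0,-1],[0.016,-0.037,0,0,0,0,-1],[0.016,-0.037,0,0,0,0,-1]])

```text
time_s: 1.6
ee_pos: [0.4295, -0.1759, 0.2143]
eef_rot: [-3.142, 0.0, -0.187]
force: [-0.6, 0.3, -1.2]
grip_width: 0.0006
grip_force: 0.0
```

>>> jog_arm(motion=[[0.008,-0.025,0,0,0,0,-1],[0.008,-0.025,0,0,0,0,-1],[0,-0.01,0,0,0,0,-1],[0,0,0,0,0,0,-1]])

```text
time_s: 2.0
ee_pos: [0.4557, -0.1208, 0.2142]
eef_rot: [-3.142, 0.001, -0.186]
force: [-0.1, 0.1, 0.1]
grip_width: 0.0005
grip_force: 0.0
```

```bash
python3 - <<'E'
from h import *
o=ctrl.get_obs();print(o['ee_pos'],o['eef_rot'],o['force'])
m=ctrl.camera_model('wrist');im=ctrl.camera("wrist")[:,:,::-1].copy()
R=cv2.Rodrigues(m['rvec'])[0];print("cam",-R.T@m['tvec'])
P=np.array([o['ee_pos'],[.4697,-.048,.2313],[.4672,-.0616,.1]])
print(cv2.projectPoints(P,m['rvec'],m['tvec'],m['intrinsics'],None)[0][:,0])
s=ctrl.camera("scene")[200:320,260:400,::-1];s=cv2.resize(s,(560,480),interpolation=2)
w=cv2.resize(im,(400,300));cv2.imwrite("pics/w1.png",im);cv2.imwrite("pics/s1.png",s)
E
```

```text
[ 0.45569161 -0.12079809  0.21421322] [-3.14157343e+00  6.15903432e-04 -1.85538088e-01] [-0.09664406  0.0768872   0.07808354]
cam [ 0.53124895 -0.13593685  0.39356458]
[[323.61582987 298.69028599]
 [147.14497217 314.15162127]
 [240.80830788 235.13394876]]
```

View pics/w1.png

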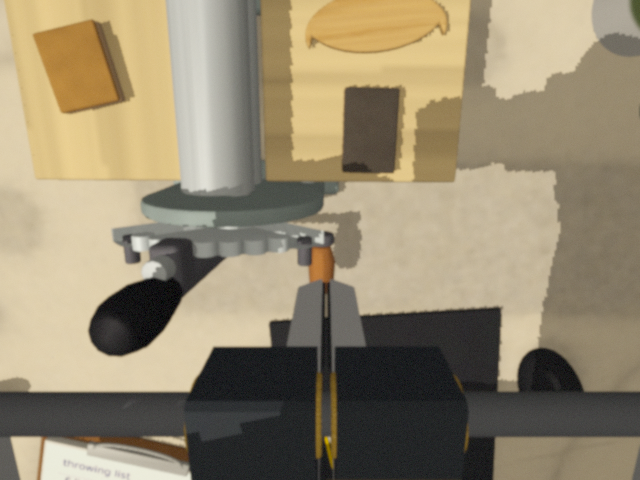

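View pics/s1.png

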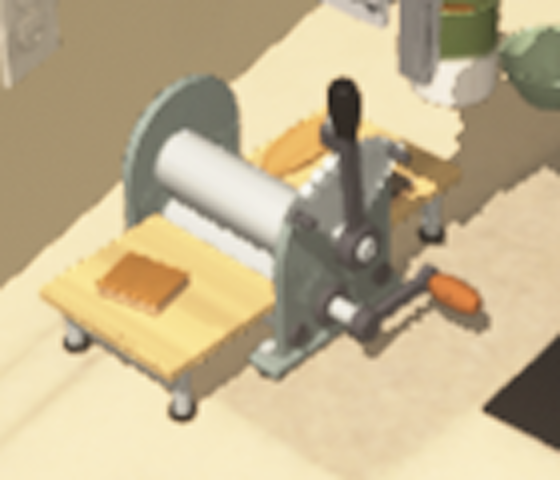

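The wrist view shows the grip at (137,318), where I predicted (147,314), so the estimate is within about 4 mm. The scene view shows the lever unmoved and the path clear. I'll approach now and push left.

>>> jog_arm(motion=[[0,-0.02,0,0,0,0,-1],[0,-0.015,0,0,0,0,-1],[0,-0.006,0,0,0,0,-1],[0,-0.004,0,0,0,0,-1],[0,0,0,0,0,0,-1]])

```text
time_s: 2.6
ee_pos: [0.4641, -0.0777, 0.2145]
eef_rot: [3.141, -0.0, -0.187]
force: [0.0, -0.0, -1.2]
grip_width: 0.0006
grip_force: 0.0
```

>>> jog_arm(motion=[[0,-0.003,0,0,0,0,-1],[0,-0.003,0,0,0,0,-1],[0,-0.002,0,0,0,0,-1],[0,-0.002,0,0,0,0,-1],[0,-0.002,0,0,0,0,-1]])

```text
time_s: 3.1
ee_pos: [0.4664, -0.0659, 0.2144]
eef_rot: [3.14, 0.0, -0.187]
force: [-1.2, -5.1, -0.3]
grip_width: 0.0005
grip_force: 2.7
```

>>> jog_arm(motion=[[0,-0.002,0,0,0,0,-1],[0,-0.002,0,0,0,0,-1],[0,-0.002,0,0,0,0,-1],[0,-0.002,0,0,0,0,-1],[0,-0.002,0,0,0,0,-1]])

```text
time_s: 3.6
ee_pos: [0.4684, -0.0552, 0.2145]
eef_rot: [-3.141, -0.0, -0.187]
force: [-0.1, 0.1, -0.1]
grip_width: 0.0005
grip_force: 0.0
```

Contact and the first click down. I'll keep pushing left.

>>> jog_arm(motion=[[0,-0.002,0,0,0,0,-1],[0,-0.002,0,0,0,0,-1],[0,-0.002,0,0,0,0,-1],[0,-0.002,0,0,0,0,-1],[0,-0.002,0,0,0,0,-1]])

```text
time_s: 4.1
ee_pos: [0.4701, -0.0459, 0.2144]
eef_rot: [3.141, 0.0, -0.187]
force: [-0.8, -5.2, -2.1]
grip_width: 0.0008
grip_force: 2.7
```

>>> jog_arm(motion=[[0,-0.002,0,0,0,0,-1],[0,-0.002,0,0,0,0,-1],[0,-0.002,0,0,0,0,-1],[0,-0.002,0,0,0,0,-1]])

```text
time_s: 4.5
ee_pos: [0.4716, -0.038, 0.2144]
eef_rot: [3.141, 0.0, -0.187]
force: [-0.7, -2.7, -0.1]
grip_width: 0.0007
grip_force: 1.0
```

>>> jog_arm(motion=[[0,-0.002,0,0,0,0,-1],[0,-0.002,0,0,0,0,-1],[0,0,0,0,0,0,-1]])

```text
time_s: 4.8
ee_pos: [0.4725, -0.0336, 0.2145]
eef_rot: [-3.141, -0.0, -0.187]
force: [-0.9, 0.1, -0.7]
grip_width: 0.0005
grip_force: 0.0
```

>>> jog_arm(motion=[[0,-0.001,0,0,0,0,-1],[0,-0.001,0,0,0,0,-1],[0,-0.001,0,0,0,0,-1],[0,0,0,0,0,0,-1]])

```text
time_s: 5.2
ee_pos: [0.473, -0.031, 0.2145]
eef_rot: [-3.142, -0.0, -0.187]
force: [-0.2, 0.4, 0.0]
grip_width: 0.0004
grip_force: 0.0
```

>>> jog_arm(motion=[[0,-0.001,0,0,0,0,-1],[0,-0.001,0,0,0,0,-1],[0,0,0,0,0,0,-1]])

```text
time_s: 5.5
ee_pos: [0.4733, -0.029, 0.2145]
eef_rot: [-3.142, -0.0, -0.187]
force: [-0.5, -0.1, 0.2]
grip_width: 0.0003
grip_force: 0.0
```

>>> jog_arm(motion=[[0,-0.001,0,0,0,0,-1],[0,-0.001,0,0,0,0,-1],[0,0,0,0,0,0,-1]])

```text
time_s: 5.8
ee_pos: [0.4737, -0.027, 0.2145]
eef_rot: [-3.142, 0.0, -0.187]
force: [1.1, 0.2, -0.5]
grip_width: 0.0004
grip_force: 0.0
```

>>> jog_arm(motion=[[0,-0.001,0,0,0,0,-1],[0,-0.001,0,0,0,0,-1],[0,0,0,0,0,0,-1]])

```text
time_s: 6.1
ee_pos: [0.4741, -0.0251, 0.2144]
eef_rot: [-3.142, 0.0, -0.187]
force: [-0.2, -0.3, 0.4]
grip_width: 0.0007
grip_force: 0.0
```

>>> jog_arm(motion=[[0,-0.001,0,0,0,0,-1],[0,-0.001,0,0,0,0,-1],[0,0,0,0,0,0,-1]])

```text
time_s: 6.4
ee_pos: [0.4744, -0.0232, 0.2144]
eef_rot: [3.141, 0.0, -0.187]
force: [-0.8, -0.5, -0.3]
grip_width: 0.0005
grip_force: 0.2
```

```bash
python3 - <<'E'
from h import *
o=ctrl.get_obs();print(o['ee_pos'],o['force'])
m=ctrl.camera_model('wrist');im=ctrl.camera("wrist")[:,:,::-1].copy()
yaw=-.185;xh=np.array([np.cos(yaw),np.sin(yaw),0]);yh=np.array([-xh[1],xh[0],0]);piv=np.array([.4672,-.0616,.1])
P=np.array([piv+.132*(np.sin(.454-t)*yh+[0,0,np.cos(.454-t)]) for t in(0,.175,.349)])
print(cv2.projectPoints(P,m['rvec'],m['tvec'],m['intrinsics'],None)[0][:,0])
s=ctrl.camera("scene")[200:320,260:400,::-1];s=cv2.resize(s,(400,343),interpolation=2)
cv2.imwrite("pics/b2.png",np.hstack([cv2.resize(im,(400,300)),s[:300]]))
E
```

```text
[ 0.47443629 -0.02316338  0.21442359] [-0.78076606 -0.54740666 -0.30818632]
[[281.85095771 302.56952767]
 [329.85090906 310.26241031]
 [383.39228893 314.56078524]]
```

View pics/b2.png

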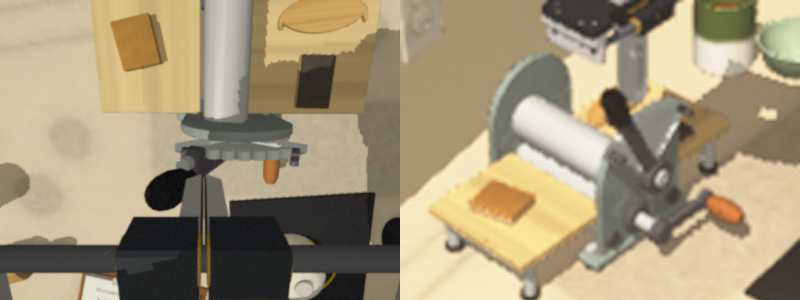

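The picture puts the grip at about (269,304) in the wrist view. Allowing for the earlier -10 px offset, that matches home (282,303). I'll push lightly to confirm the stop.

>>> jog_arm(motion=[[0,-0.001,0,0,0,0,-1],[0,-0.001,0,0,0,0,-1],[0,0,0,0,0,0,-1]])

```text
time_s: 6.8
ee_pos: [0.4747, -0.0216, 0.2143]
eef_rot: [3.141, 0.0, -0.187]
force: [-1.0, -5.0, -0.2]
grip_width: 0.0003
grip_force: 2.1
```

>>> jog_arm(motion=[[0,-0.001,0,0,0,0,-1],[0,-0.001,0,0,0,0,-1],[0,0,0,0,0,0,-1]])

```text
time_s: 7.1
ee_pos: [0.475, -0.0199, 0.2144]
eef_rot: [3.14, 0.0, -0.187]
force: [-0.8, -7.2, 0.1]
grip_width: 0.0003
grip_force: 2.9
```

>>> jog_arm(motion=[[0,-0.001,0,0,0,0,-1],[0,-0.001,0,0,0,0,-1],[0,0,0,0,0,0,-1]])

```text
time_s: 7.4
ee_pos: [0.4752, -0.0194, 0.2143]
eef_rot: [3.137, 0.0, -0.188]
force: [-3.2, -18.4, -0.2]
grip_width: 0.0007
grip_force: 8.2
```

The hard stop is confirmed: force rises to 18 N and the lever stops moving. I'll back off, go over the lever, and come down on its left.

>>> jog_arm(motion=[[0,0.01,0,0,0,0,-1],[0,0.01,0,0,0,0,-1],[0,0,-0.03,0,0,0,-1],[0,0,-0.03,0,0,0,-1],[0,0,-0.03,0,0,0,-1]])

```text
time_s: 7.9
ee_pos: [0.4716, -0.0372, 0.3056]
eef_rot: [-3.141, 0.0, -0.187]
force: [-0.6, 0.2, 0.1]
grip_width: 0.0006
grip_force: 0.0
```

>>> jog_arm(motion=[[0,-0.035,0,0,0,0,-1],[0,-0.035,0,0,0,0,-1],[0,-0.035,0,0,0,0,-1],[0,0,0,0,0,0,-1]])

```text
time_s: 8.3
ee_pos: [0.4916, 0.0688, 0.3042]
eef_rot: [-3.141, 0.0, -0.184]
force: [0.9, -0.1, 0.8]
grip_width: 0.0005
grip_force: 0.0
```

>>> jog_arm(motion=[[0,0,0.03,0,0,0,-1],[0,0,0.03,0,0,0,-1],[0,0,0.022,0,0,0,-1],[0,0.015,0,0,0,0,-1],[0,0.01,0,0,0,0,-1]])

```text
time_s: 8.8
ee_pos: [0.4866, 0.04, 0.2233]
eef_rot: [-3.142, -0.0, -0.187]
force: [-0.4, -0.2, 0.5]
grip_width: 0.0006
grip_force: 0.0
```

>>> jog_arm(motion=[[0,0.003,0,0,0,0,-1],[0,0.003,0,0,0,0,-1],[0,0.003,0,0,0,0,-1],[0,0.002,0,0,0,0,-1],[0,0,0,0,0,0,-1]])

```text
time_s: 9.3
ee_pos: [0.4847, 0.0307, 0.2226]
eef_rot: [-3.142, -0.0, -0.187]
force: [0.6, 0.4, 0.1]
grip_width: 0.0003
grip_force: 0.0
```

>>> jog_arm(motion=[[0,0.003,0,0,0,0,-1],[0,0.002,0,0,0,0,-1],[0,0.002,0,0,0,0,-1],[0,0,0,0,0,0,-1]])

```text
time_s: 9.7
ee_pos: [0.4839, 0.0247, 0.2233]
eef_rot: [-3.14, -0.002, -0.187]
force: [2.9, 6.7, 5.9]
grip_width: 0.0003
grip_force: 3.5
```

>>> jog_arm(motion=[[0,0.001,0,0,0,0,-1],[0,0.001,0,0,0,0,-1],[0,0.001,0,0,0,0,-1],[0,0.001,0,0,0,0,-1]])

```text
time_s: 10.1
ee_pos: [0.483, 0.0206, 0.223]
eef_rot: [-3.14, -0.001, -0.186]
force: [1.2, 4.3, 3.5]
grip_width: 0.0005
grip_force: 2.3
```

>>> jog_arm(motion=[[0,0.001,0,0,0,0,-1],[0,0.001,0,0,0,0,-1],[0,0.001,0,0,0,0,-1],[0,0.001,0,0,0,0,-1]])

```text
time_s: 10.5
ee_pos: [0.4817, 0.0158, 0.2223]
eef_rot: [3.141, 0.0, -0.187]
force: [0.3, 0.3, 1.3]
grip_width: 0.0007
grip_force: 0.2
```

>>> jog_arm(motion=[[0,0.001,0,0,0,0,-1],[0,0.001,0,0,0,0,-1],[0,0.001,0,0,0,0,-1],[0,0.001,0,0,0,0,-1]])

```text
time_s: 10.9
ee_pos: [0.4811, 0.012, 0.2224]
eef_rot: [3.141, 0.0, -0.187]
force: [-0.2, 0.2, 0.5]
grip_width: 0.0007
grip_force: 0.0
```

First click. Going on.

>>> jog_arm(motion=[[0,0.002,0,0,0,0,-1],[0,0.002,0,0,0,0,-1],[0,0.001,0,0,0,0,-1],[0,0.001,0,0,0,0,-1]])

```text
time_s: 11.3
ee_pos: [0.48, 0.0061, 0.2225]
eef_rot: [-3.142, -0.0, -0.187]
force: [0.5, 1.0, 0.2]
grip_width: 0.0005
grip_force: 0.8
```

>>> jog_arm(motion=[[0,0.001,0,0,0,0,-1],[0,0.001,0,0,0,0,-1],[0,0.001,0,0,0,0,-1],[0,0.001,0,0,0,0,-1]])

```text
time_s: 11.7
ee_pos: [0.4796, 0.003, 0.223]
eef_rot: [-3.14, -0.001, -0.187]
force: [0.5, 7.3, 4.5]
grip_width: 0.0005
grip_force: 3.6
```

>>> jog_arm(motion=[[0,0.001,0,0,0,0,-1],[0,0.001,0,0,0,0,-1],[0,0.001,0,0,0,0,-1],[0,0.001,0,0,0,0,-1]])

```text
time_s: 12.1
ee_pos: [0.4789, -0.0012, 0.223]
eef_rot: [-3.141, -0.001, -0.187]
force: [0.7, 5.3, 4.2]
grip_width: 0.0006
grip_force: 2.5
```

>>> jog_arm(motion=[[0,0.001,0,0,0,0,-1],[0,0.001,0,0,0,0,-1],[0,0.001,0,0,0,0,-1]])

```text
time_s: 12.4
ee_pos: [0.478, -0.0046, 0.2225]
eef_rot: [3.142, -0.0, -0.187]
force: [0.6, 2.8, 2.3]
grip_width: 0.0005
grip_force: 1.4
```

>>> jog_arm(motion=[[0,0.001,0,0,0,0,-1],[0,0.001,0,0,0,0,-1],[0,0.001,0,0,0,0,-1],[0,0,0,0,0,0,-1]])

```text
time_s: 12.8
ee_pos: [0.4773, -0.0078, 0.2222]
eef_rot: [3.141, 0.001, -0.187]
force: [0.0, 0.7, -0.5]
grip_width: 0.0003
grip_force: 0.0
```

Second click. The third should come into contact near y = -0.017 and click near y = -0.03.

>>> jog_arm(motion=[[0,0.002,0,0,0,0,-1],[0,0.002,0,0,0,0,-1],[0,0.002,0,0,0,0,-1],[0,0.001,0,0,0,0,-1],[0,0.001,0,0,0,0,-1]])

```text
time_s: 13.3
ee_pos: [0.4759, -0.0155, 0.2224]
eef_rot: [3.142, 0.0, -0.187]
force: [0.4, 0.0, 0.1]
grip_width: 0.0006
grip_force: 0.0
```

>>> jog_arm(motion=[[0,0.001,0,0,0,0,-1],[0,0.001,0,0,0,0,-1],[0,0.001,0,0,0,0,-1],[0,0.001,0,0,0,0,-1]])

```text
time_s: 13.7
ee_pos: [0.4752, -0.0193, 0.2224]
eef_rot: [-3.141, 0.0, -0.187]
force: [0.7, 2.8, 0.2]
grip_width: 0.0007
grip_force: 1.2
```

>>> jog_arm(motion=[[0,0.001,0,0,0,0,-1],[0,0.001,0,0,0,0,-1],[0,0.001,0,0,0,0,-1]])

```text
time_s: 14.0
ee_pos: [0.4748, -0.0217, 0.2227]
eef_rot: [-3.14, -0.0, -0.187]
force: [-0.0, 5.5, 4.0]
grip_width: 0.0004
grip_force: 3.0
```

>>> jog_arm(motion=[[0,0.001,0,0,0,0,-1],[0,0.001,0,0,0,0,-1],[0,0.001,0,0,0,0,-1],[0,0.001,0,0,0,0,-1]])

```text
time_s: 14.4
ee_pos: [0.4741, -0.0259, 0.2228]
eef_rot: [-3.141, -0.001, -0.187]
force: [1.1, 3.9, 4.1]
grip_width: 0.0004
grip_force: 2.1
```

>>> jog_arm(motion=[[0,0.001,0,0,0,0,-1],[0,0.001,0,0,0,0,-1],[0,0,0,0,0,0,-1]])

```text
time_s: 14.7
ee_pos: [0.4735, -0.0284, 0.2224]
eef_rot: [3.141, 0.0, -0.187]
force: [1.5, 2.4, 1.5]
grip_width: 0.0007
grip_force: 1.0
```

>>> jog_arm(motion=[[0,0.001,0,0,0,0,-1],[0,0.001,0,0,0,0,-1],[0,0,0,0,0,0,-1]])

```text
time_s: 15.0
ee_pos: [0.473, -0.0304, 0.2223]
eef_rot: [3.141, 0.0, -0.187]
force: [-0.4, 0.7, 0.8]
grip_width: 0.0005
grip_force: 0.5
```

>>> jog_arm(motion=[[0,0.001,0,0,0,0,-1],[0,0,0,0,0,0,-1]])

```text
time_s: 15.2
ee_pos: [0.4729, -0.0313, 0.2223]
eef_rot: [3.141, 0.0, -0.187]
force: [0.2, 0.9, 0.1]
grip_width: 0.0003
grip_force: 0.3
```

>>> jog_arm(motion=[[0,0.001,0,0,0,0,-1],[0,0.001,0,0,0,0,-1],[0,0,0,0,0,0,-1]])

```text
time_s: 15.5
ee_pos: [0.4725, -0.0333, 0.2224]
eef_rot: [3.141, 0.0, -0.187]
force: [0.1, -0.6, -0.0]
grip_width: 0.0006
grip_force: 0.0
```

>>> jog_arm(motion=[[0,-0.01,0,0,0,0,-1],[0,-0.03,0,0,0,0,-1],[0,-0.03,0,0,0,0,-1],[0,-0.03,0,0,0,0,-1],[0,0,0,0,0,0,-1]])

```text
time_s: 16.0
ee_pos: [0.4913, 0.0682, 0.2222]
eef_rot: [-3.141, 0.0, -0.184]
force: [1.0, -0.3, -0.1]
grip_width: 0.0004
grip_force: 0.0
```

```bash
python3 - <<'E'
from h import *
o=ctrl.get_obs();print(o['ee_pos'],o['force'])
m=ctrl.camera_model('wrist');im=ctrl.camera("wrist")[:,:,::-1].copy()
yaw=-.185;xh=np.array([np.cos(yaw),np.sin(yaw),0]);yh=np.array([-xh[1],xh[0],0]);piv=np.array([.4672,-.0616,.1])+.004*yh
P=np.array([piv+.132*(np.sin(.454-t)*yh+[0,0,np.cos(.454-t)]) for t in(.349,.524,.698)])
print("wrist/1.6",cv2.projectPoints(P,m['rvec'],m['tvec'],m['intrinsics'],None)[0][:,0]/1.6)
m=ctrl.camera_model('scene');p=cv2.projectPoints(P,m['rvec'],m['tvec'],m['intrinsics'],None)[0][:,0];print("scene",(p-[260,200])*400/140+[400,0])
s=ctrl.camera("scene")[200:320,260:400,::-1];s=cv2.resize(s,(400,343),interpolation=2)
cv2.imwrite("pics/b3.png",np.hstack([cv2.resize(im,(400,300)),s[:300]]))
E
```

```text
[0.49132791 0.06821262 0.22223246] [ 0.95080235 -0.31415855 -0.13313867]
wrist/1.6 [[364.68741045 191.6755293 ]
 [397.91600347 191.93569566]
 [426.04044308 189.85898989]]
scene [[646.46558711  74.79903416]
 [661.82356149  64.45681401]
 [676.62080584  57.74197621]]
```

View pics/b3.png

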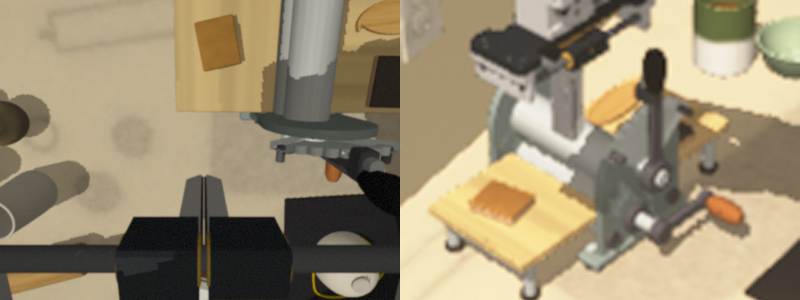

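The grip is at about (655,70) in the scene half, between my predictions for the second notch (646,75) and the third (662,64). I'll measure its centroid by colour in all three states.

```bash
python3 - <<'E'
from h import *
cur=ctrl.camera("scene")[:,:,::-1];cv2.imwrite("pics/cur.png",cur)
yaw=-.185;xh=np.array([np.cos(yaw),np.sin(yaw),0]);yh=np.array([-xh[1],xh[0],0]);piv=np.array([.4672,-.0616,.1])+.003*yh
m=ctrl.camera_model('scene')
for t in(0,.175,.349,.524,.698):
  print(t,cv2.projectPoints(piv+.132*(np.sin(.454-t)*yh+[0,0,np.cos(.454-t)]),m['rvec'],m['tvec'],m['intrinsics'],None)[0].ravel())
def cen(im,th,x0=325,x1=362,y0=212,y1=245):
    k=(im[y0:y1,x0:x1].max(2)<th).astype(np.uint8);n,l,s,c=cv2.connectedComponentsWithStats(k)
    return [(int(s[i,4]),np.round(c[i]+[x0,y0],1)) for i in range(1,n) if s[i,4]>15]
s0=cv2.imread("pics/scene0.png")
for th in(50,60,70): print(th,cen(s0,th),cen(cur,th))
b=cv2.resize(cv2.imread("pics/b2.png")[:,400:],None,fx=.35,fy=.35,interpolation=3);print([ (a,c+[260,200]) for a,c in cen(b,60,65,90,25,60)])
a=np.hstack([cv2.resize(i[205:285,320:370],(375,600),interpolation=2) for i in(s0,cur)]);cv2.imwrite("pics/cmp.png",a)
E
```

```text
0 [336.03237429 236.56193504]
0.175 [341.17511378 230.77550022]
0.349 [346.49778573 226.02660854]
0.524 [351.86927376 222.40935152]
0.698 [357.04434111 220.06138301]
50 [(28, array([346.4, 229.8]))] [(83, array([348.7, 224.4]))]
60 [(84, array([345.7, 226.9]))] [(26, array([328.3, 216.2])), (89, array([348.7, 224.8]))]
70 [(97, array([345.7, 227.1]))] [(48, array([328. , 215.1])), (115, array([348.3, 226.6]))]
[(82, array([335.3, 237.7]))]
```

View pics/cmp.png

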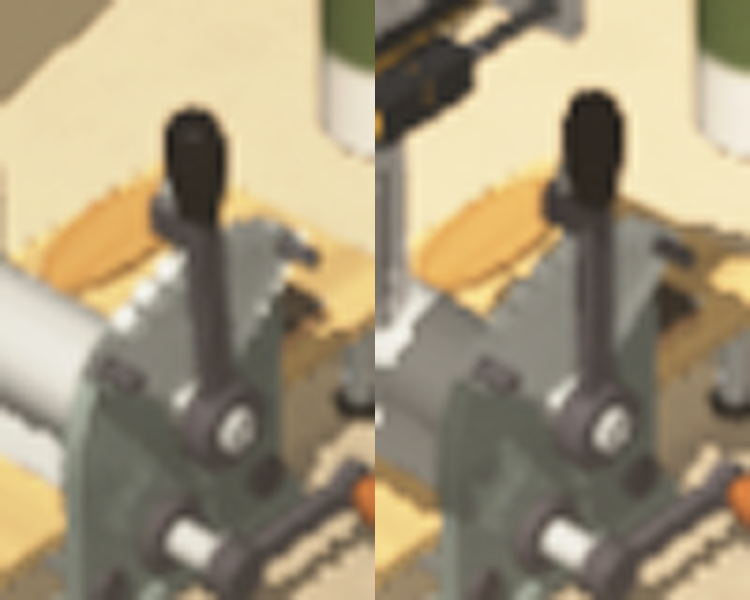

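Home measures (335.3,237.7) and the start (345.7,226.9). The grip is now at (348.7,224.8), which works out at about 0.45 rad. The lever is resting just past the tooth tip and hasn't dropped into the notch. I'll go back and ease it further, expecting the notch at about y = -0.0425.

>>> jog_arm(motion=[[0,0.03,0,0,0,0,-1],[0,0.03,0,0,0,0,-1],[0,0.025,0,0,0,0,-1],[0,0.01,0,0,0,0,-1],[0,0,0,0,0,0,-1]])

```text
time_s: 16.65
ee_pos: [0.4733, -0.0293, 0.2226]
eef_rot: [3.142, -0.0, -0.19]
force: [-0.2, 0.9, -0.0]
grip_width: 0.0006
grip_force: 0.0
```

>>> jog_arm(motion=[[0,0.002,0,0,0,0,-1],[0,0.002,0,0,0,0,-1],[0,0.001,0,0,0,0,-1],[0,0,0,0,0,0,-1]])

```text
time_s: 17.05
ee_pos: [0.4726, -0.0327, 0.2224]
eef_rot: [-3.142, 0.0, -0.187]
force: [0.6, -0.6, -0.3]
grip_width: 0.0004
grip_force: 0.0
```

>>> jog_arm(motion=[[0,0.001,0,0,0,0,-1],[0,0.001,0,0,0,0,-1],[0,0,0,0,0,0,-1]])

```text
time_s: 17.35
ee_pos: [0.4722, -0.0351, 0.2224]
eef_rot: [3.142, -0.0, -0.187]
force: [-0.6, -0.2, 0.1]
grip_width: 0.0004
grip_force: 0.0
```

>>> jog_arm(motion=[[0,0.001,0,0,0,0,-1],[0,0.001,0,0,0,0,-1],[0,0,0,0,0,0,-1]])

```text
time_s: 17.65
ee_pos: [0.4718, -0.0371, 0.2224]
eef_rot: [3.142, 0.0, -0.187]
force: [-0.1, 0.5, -0.2]
grip_width: 0.0008
grip_force: 0.0
```

>>> jog_arm(motion=[[0,0.001,0,0,0,0,-1],[0,0.001,0,0,0,0,-1],[0,0,0,0,0,0,-1]])

```text
time_s: 17.95
ee_pos: [0.4715, -0.0391, 0.2225]
eef_rot: [-3.142, -0.0, -0.187]
force: [0.6, 0.1, -0.3]
grip_width: 0.0008
grip_force: 0.0
```

```bash
python3 - <<'E'
from h import *
cur=ctrl.camera("scene")[:,:,::-1];o=ctrl.get_obs();print(o['ee_pos'],o['force'])
def cen(im,th,x0=340,x1=362,y0=212,y1=245):
    k=(im[y0:y1,x0:x1].max(2)<th).astype(np.uint8);n,l,s,c=cv2.connectedComponentsWithStats(k)
    return [(s[i],np.round(c[i]+[x0,y0],1)) for i in range(1,n) if s[i,4]>15]
for n in("scene0","cur"):print(n,cen(cv2.imread(f"pics/{n}.png"),60))
print(cen(cur,60));cv2.imwrite("pics/cur2.png",cur)
E
```

```text
[ 0.47143992 -0.03899229  0.22242572] [-0.47230234  0.08144722 -0.62290664]
scene0 [(array([ 2,  8,  8, 15, 84], dtype=int32), array([345.7, 226.9]))]
cur [(array([ 6,  6,  7, 15, 89], dtype=int32), array([348.7, 224.8]))]
[(array([10,  4,  5, 16, 57], dtype=int32), array([352.1, 223.3]))]
```

>>> jog_arm(motion=[[0,-0.01,0,0,0,0,-1],[0,-0.03,0,0,0,0,-1],[0,-0.03,0,0,0,0,-1],[0,-0.03,0,0,0,0,-1],[0,0,0,0,0,0,-1]])

```text
time_s: 18.5
ee_pos: [0.4903, 0.0624, 0.2223]
eef_rot: [-3.141, 0.0, -0.184]
force: [-0.2, 0.4, -0.1]
grip_width: 0.0003
grip_force: 0.0
```

```bash
cat > cen.py <<'E'
from h import *
def cen(im,th=60,x0=340,x1=362,y0=212,y1=245):
    k=(im[y0:y1,x0:x1].max(2)<th).astype(np.uint8);n,l,s,c=cv2.connectedComponentsWithStats(k)
    return [(s[i],np.round(c[i]+[x0,y0],1)) for i in range(1,n) if s[i,4]>15]
E
python3 - <<'E'
from cen import *
cur=ctrl.camera("scene")[:,:,::-1];o=ctrl.get_obs();print(o['ee_pos'],o['force'],cen(cur));cv2.imwrite("pics/cur3.png",cur)
E
```

```text
[0.49006076 0.06100684 0.22228801] [ 0.43680383 -0.65460866  0.51078048] [(array([ 8,  4,  7, 16, 92], dtype=int32), array([351. , 223.1]))]
```

The grip is now at (351.0,223.1), and the third notch predicts (351.2,223.5), so the lever dropped in. I'll make one gentle touch to check that the notch holds it near y = -0.042.

>>> jog_arm(motion=[[0,0.03,0,0,0,0,-1],[0,0.03,0,0,0,0,-1],[0,0.03,0,0,0,0,-1],[0,0.01,0,0,0,0,-1],[0,0,0,0,0,0,-1]])

```text
time_s: 19.05
ee_pos: [0.4713, -0.0399, 0.2226]
eef_rot: [3.142, -0.0, -0.19]
force: [-0.2, 0.5, 0.2]
grip_width: 0.0004
grip_force: 0.0
```

>>> jog_arm(motion=[[0,0.001,0,0,0,0,-1],[0,0.001,0,0,0,0,-1],[0,0,0,0,0,0,-1]])

```text
time_s: 19.35
ee_pos: [0.4712, -0.0403, 0.2224]
eef_rot: [-3.142, 0.0, -0.186]
force: [0.1, 0.4, 0.4]
grip_width: 0.0003
grip_force: 0.0
```

>>> jog_arm(motion=[[0,0.001,0,0,0,0,-1],[0,0,0,0,0,0,-1]])

```text
time_s: 19.55
ee_pos: [0.4709, -0.0417, 0.2224]
eef_rot: [-3.142, 0.0, -0.187]
force: [-0.4, 0.5, 0.4]
grip_width: 0.0001
grip_force: 0.0
```

>>> jog_arm(motion=[[0,0.001,0,0,0,0,-1],[0,0,0,0,0,0,-1]])

```text
time_s: 19.75
ee_pos: [0.4707, -0.0429, 0.2225]
eef_rot: [3.142, -0.0, -0.187]
force: [-0.5, -0.4, -0.1]
grip_width: 0.0007
grip_force: 0.0
```

>>> jog_arm(motion=[[0,-0.01,0,0,0,0,-1],[0,-0.03,0,0,0,0,-1],[0,-0.03,0,0,0,0,-1],[0,-0.03,0,0,0,0,-1],[0,0,0,0,0,0,-1]])

```text
time_s: 20.25
ee_pos: [0.4895, 0.0584, 0.2223]
eef_rot: [-3.141, 0.0, -0.184]
force: [-0.4, 0.2, 0.0]
grip_width: 0.0005
grip_force: 0.0
```

```bash
python3 - <<'E'
from cen import *
cur=ctrl.camera("scene")[:,:,::-1];print(cen(cur),cen(ctrl.camera("scene")[:,:,::-1]))
E
```

```text
[(array([ 8,  4,  7, 16, 92], dtype=int32), array([351. , 223.1]))] [(array([ 8,  4,  7, 16, 92], dtype=int32), array([351. , 223.1]))]
```

The touch didn't move the lever and met no resistance, so it had already dropped into the third notch. The hand is clear, so I'm handing in.

```bash
python3 -c "
from station import ctrl
print(ctrl.hand_in())"
```

```text
the job is handed in; nothing more can be done
None
```

I pushed the lever back to its home stop, then right through three clicks. The camera puts it at about 0.52 rad, in the third notch and not past it; the job is handed in with the hand clear, and no verdict came back.

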